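# Slide the drip tray under the heating mantle stand

## Robot

A 7-joint arm with a two-finger parallel gripper is mounted at the origin on the work surface. World frame = base frame: x ahead of the robot, y to its left, z up, the work surface at z = 0. Lengths are in m, angles in rad, forces in N, time in s.
With the tool pointing down it reaches from about 0.425 to 0.925 m from the base axis. Payload 6.8 kg.
Tool frame: the origin (TCP) lies midway between the tips of the shut fingers; the grasp point (between the pads) lies 19 mm behind it; z points along the fingers, y is the direction in which the jaws open and shut (so a half turn about z gives the same grasp; the last joint's range is limited). The gripper opens to 85 mm and grips with 20 to 120 N. Pads are 22 mm wide; open, the fingers measure 114 mm over their backs; the gripper's body (76 mm by 85 mm) begins 54 mm behind the grasp point. The pads swing forward as they close: fully open they stand 13 mm farther back than shut.
Start: joints at [1.142, 0.477, 0.022, 1.555, -0.011, 1.109, -0.083], TCP at [0.213, -0.641, 0.231] pointing down, gripper open.
Joint ranges: [-2.96, 2.96], [-0.34, 2.1], [-1.41, 1.46], [0.24, 2.44], [-1.37, 4.51], [0.17, 1.92], [-2.96, 2.96]. Speed limits (rad/s): [2.39, 2.39, 3.14, 3.14, 3.14, 3.14, 3.14].

## Interface

Orientations are given as a unit quaternion [w, x, y, z].
In Python, from station import readout, eyes, ticket gives the robot as it stands. The module is installed in compiled form; this text tells all that it offers.
- The arm moves only by the shell command python3 -m crank 'ROWS' [FORCE]. ROWS is JSON, a list of rows, each an object of numbers: "jaw": the opening in per cent of the stroke, from 0 (shut) to 100 (fully open); "x", "y", "z": the shift along the tool's x, y, z in mm; "ax", "ay", "az": the turn, a rotation vector about the tool's x, y, z in degrees. In form: [{"jaw": .., "x": .., "y": .., "z": .., "ax": .., "ay": .., "az": ..}, ...]. A call has 1 to 12 rows; each row shifts and turns the commanded pose from where the row before left it, along the tool's axes as they then stand; what a row does not reach is not made up. A row lasts 1/8 s, in which the tool goes at most 62.5 mm and 10.7 degrees, less where a joint would pass 70% of its speed; a pose out of reach is approached as far as the arm can. A call with a gripper value outside its range is refused whole. The fingers move at their own pace and stop on an object; FORCE is the grip in N (left out, the last holds). Time passes only in rows, so rows that do not move let the fingers close. It gives the time, the measured TCP pose, the force and the opening at its end, in the units of the state.
- readout.get_obs(): the state, without advancing time (a new reading comes with each control period).
- eyes.read_camera(name): name is "scene" or "top" or "wrist"; returns (picture, depth): 480x640x3 uint8, red, green, blue; 480x640 float32, m along the optical axis (not along the pixel's ray), 0 where there is no reading.
- eyes.calibration(name): a dict with "fx", "fy", "cx", "cy" (pixels), "k1" (the pictures are not rectified: a ray, as slopes to the right and down, at radius r is drawn at 1 + k1 r^2 times it, then the intrinsics apply), "R" (3x3) and "t" (3): a world point X has camera coordinates R X + t. Camera axes: x right, y down, z forward; pixel columns grow to the right and rows downward; lengths in m; the calibration is good to about 2 mm. A picture is of the moment at which its call begins: read the wrist's pose just before it. calibration takes no time and is no camera call; for the wrist camera it gives the pose at the moment of the call.
- ticket.hand_in(): hands the job in, once; it reports no verdict.
The state is a dict: "t": time; "q": joint angles; "joint_vel": joint speeds; "joint_torque": joint torques, N m; "eef_pos": TCP position; "tool_rot": TCP orientation; "contact_force": force on the tool from outside, world axes, zero at the start; "torque": the same for the moment, N m; "gripper_width": opening from 0.0 (shut) to 1.0 (fully open).
Only numpy, scipy, OpenCV 4.12 (cv2) and the standard library are available. Lean on these libraries where they do the work, as an engineer would, in place of code of your own. Each camera call takes 0.05 s, during which the arm holds its last target. There are 200 camera calls.

## Task

Gently push the flat drip tray along the bench with the fingertips, in through the open mouth of the low stand under the heating mantle, until it lies square and fully home against the stand's back stop. The tray stays flat on the bench all the way, never lifted, carried or tipped; do not push on the stand or its glassware with the robot, leave the bottles and other things where they stand, and finish with the robot clear.

Things in the scene. Friction and masses are not known exactly. Their poses are not given: they have to be found in the camera images.
- tray: The drip tray: bare aluminium open pan lying flat, 195 mm long (its x), 116 mm wide (its y), 18 mm high, walls about 4 mm, 0.25 to 0.46 kg, both ends alike. Origin: centre of its underside, at bench height when flat. Its x axis points at the stand's mouth within about 25 degrees.
- stand: Low stand fixed to the bench: a plate 150 mm deep (its x), 142 mm wide (its y), 6 mm thick, on two side rails, carrying a white heating mantle (128 mm across, top 132 mm above the bench) with a glass flask (top at 235 mm). Open only at its -x side; the tray slides in along the stand's +x. Origin: centre of its underside, at bench height.
- mouth (a point): Bench-level middle of the stand's open mouth, 75 mm in front of (-x of) the stand's origin; axes as the stand's. The slot is 126 mm wide between the rails (5 mm spare each side of the tray; rail ends rounded) and 26 mm high (8 mm headroom over the tray).
- stop (a point): Bench-level middle of the inner face of the fixed back stop bar (24 mm high), 65 mm behind (+x of) the stand's origin, 140 mm in from the mouth. With the tray home its leading end touches here, its origin is 97.5 mm in front of this point, and 55 mm of the tray still sticks out of the mouth.
- amber_bottle: Bystander: loose amber glass bottle with a blue cap, 76 mm across, about 165 mm tall. Origin at its underside centre.
- tub: Bystander: loose white plastic tub with a white lid, 80 mm across, about 100 mm tall. Origin at its underside centre.
- beaker: Bystander: loose empty clear glass beaker, 72 mm across, 90 mm tall. Origin at its underside centre.
- white_bottle: Bystander: loose white plastic bottle, 68 mm across, about 180 mm tall. Origin at its underside centre.
- mortar: Bystander: loose white ceramic bowl, 90 mm across, 50 mm tall. Origin at its underside centre.
- spatula: Bystander: loose broad-bladed steel spatula lying flat, 190 mm long. Origin at its underside (middle of length).
- weight: Bystander: loose brass cylinder weight, 30 mm across, 40 mm tall. Origin at its underside centre.

How it is judged:
By the outcome, as a careful person would: the job done as asked, in the order asked, and still so for the second after the job is handed in, with the robot touching nothing.
It also fails if it takes over 67 s, if anything falls off the work surface, if the arm or the gripper's body presses on something with over 40 N, if the wrist force passes 120 N, or if a joint passes its speed limit or range.

## Working session

There is one attempt and no reset: what is moved stays moved. The work goes in short steps, Python scripts to look and compute and a shell command to move; the robot and the scene stay as the last step left them, time stands still between calls to the robot, and variables do not carry over. Pictures are saved under pics/ and viewed, about 8 in all and at most 12, crops included, and the job is handed in when it is done.

```bash
mkdir -p pics; cat > h.py <<'E'
import numpy as np, cv2
from station import readout, eyes, ticket
def cap(n):
    c=eyes.calibration(n); p,d=eyes.read_camera(n); return p,d,c
def world(c,u,v,d):
    # pixel+depth -> world
    a=(np.asarray(u)-c['cx'])/c['fx']; b=(np.asarray(v)-c['cy'])/c['fy']
    x,y=a,b
    for _ in range(15):
        s=1+c['k1']*(x*x+y*y); x,y=a/s,b/s
    P=np.stack([x*d,y*d,np.ones_like(x)*d],-1)
    return (P-np.asarray(c['t']))@np.asarray(c['R'])
def proj(c,X):
    P=np.asarray(X,float)@np.asarray(c['R']).T+np.asarray(c['t']); x=P[...,0]/P[...,2];y=P[...,1]/P[...,2]
    s=1+c['k1']*(x*x+y*y); return np.stack([c['fx']*x*s+c['cx'],c['fy']*y*s+c['cy']],-1)
E
python3 - <<'E'
from h import *
o=readout.get_obs();print({k:np.round(v,3).tolist() for k,v in o.items()})
for n in('top','scene'):
    p,d,c=cap(n);cv2.imwrite(f'pics/{n}0.png',p[...,::-1]);np.savez(f'{n}0.npz',p=p,d=d);print(n,{k:np.round(v,3).tolist() for k,v in c.items()})
E
```

```text
{'t': 0.0, 'q': [1.142, 0.478, 0.022, 1.556, -0.011, 1.109, -0.083], 'joint_vel': [0.001, 0.001, 0.0, 0.001, -0.001, 0.0, 0.001], 'joint_torque': [0.0, -59.645, 1.608, -28.119, 0.012, 0.009, 0.0], 'eef_pos': [0.213, -0.64, 0.23], 'tool_rot': [-0.001, 0.987, 0.16, -0.0], 'contact_force': [0.036, -0.918, -0.518], 'torque': [0.016, 0.014, 0.059], 'gripper_width': 1.004}
top {'fx': 615.997, 'fy': 615.997, 'cx': 319.933, 'cy': 229.882, 'k1': -0.194, 'R': [[0.009, -1.0, -0.005], [-0.998, -0.009, -0.059], [0.059, 0.005, -0.998]], 't': [-0.027, 0.501, 1.552]}
scene {'fx': 433.63, 'fy': 433.63, 'cx': 321.748, 'cy': 241.841, 'k1': -0.057, 'R': [[-0.078, 0.997, 0.013], [0.573, 0.055, -0.818], [-0.816, -0.057, -0.576]], 't': [0.078, -0.246, 1.362]}
```

View pics/top0.png

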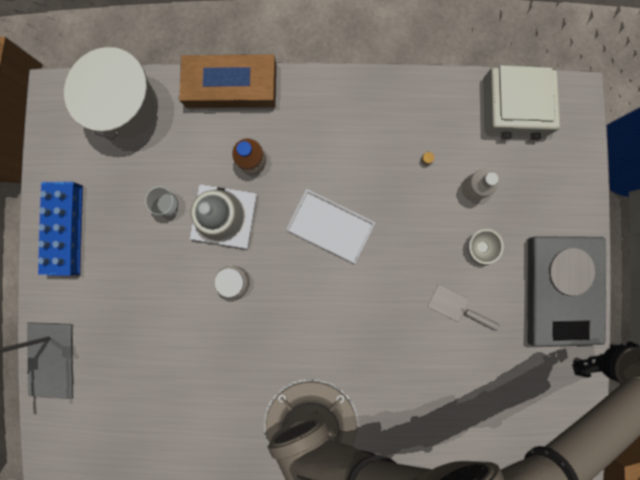

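View pics/scene0.png

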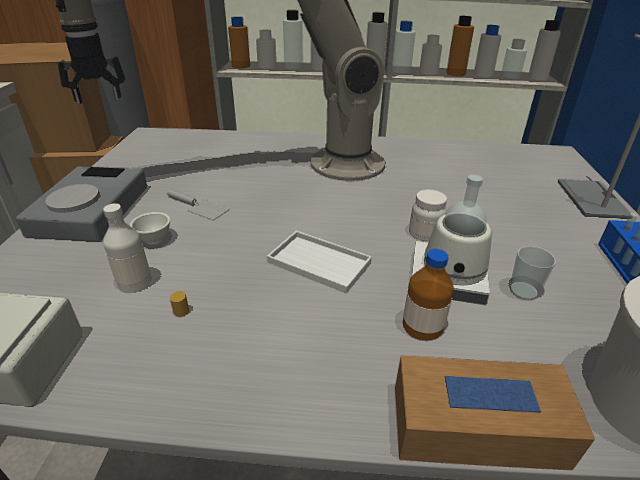

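The top view shows the tray centred near pixel (331,227) and the stand plate near (223,216), with its mouth to the image right (world −y). The tub is at (231,283), the amber bottle at (248,155) and the beaker at (162,203). The scene view agrees. Next I measure both by segmentation.

```bash
cat > m.py <<'E'
from h import *
def ortho(p,c,z,x0,x1,y0,y1,s=1000):
    X,Y=np.meshgrid(np.arange(x0,x1,1/s),np.arange(y0,y1,1/s),indexing='ij')
    uv=proj(c,np.stack([X,Y,np.full_like(X,z)],-1)).astype(np.float32)
    return cv2.remap(p,uv[...,0],uv[...,1],cv2.INTER_LINEAR)
E
python3 - <<'E'
from m import *
for n in('top','scene'):
    f=np.load(f'{n}0.npz');p,d=f['p'],f['d'];c=eyes.calibration(n)
    v,u=np.mgrid[0:480,0:640]; W=world(c,u,v,d); 
    if n=='top': W0=W
    m=(W[...,0]>.3)&(W[...,0]<.75)&(abs(W[...,1])<.4)&(d>0)
    print(n,'bench z',np.median(W[m][:,2]).round(4))
    for nm,lo,hi in(('rim',.010,.022),('plate',.026,.04)):
        k=m&(W[...,2]>lo)&(W[...,2]<hi); nn,l,s,ce=cv2.connectedComponentsWithStats(k.astype(np.uint8))
        for i in range(1,nn):
            if s[i,4]>60:
                q=W[l==i]; r=cv2.minAreaRect(q[:,:2].astype(np.float32)*1000); print(nm,s[i],np.round(r[0],1),np.round(r[1],1),round(r[2],1),np.median(q[:,2]).round(4))
    # tall things
    k=m&(W[...,2]>.045); nn,l,s,ce=cv2.connectedComponentsWithStats(k.astype(np.uint8))
    for i in range(1,nn):
        if s[i,4]>60: q=W[l==i]; print('tall',q.min(0).round(3),q.max(0).round(3))
f=np.load('top0.npz');c=eyes.calibration('top')
A=ortho(f['p'],c,.018,.33,.68,-.2,.2);B=ortho(f['p'],c,.032,.33,.68,.0,.4)
cv2.imwrite('pics/o.png',np.hstack([A,B])[...,::-1])
E
```

```text
top bench z -0.0001
rim [296 189  79  57 201] [535.3 -59.5] [197.3  68. ] 65.1 0.0168
rim [286 210  16  27  66] [515.5  49. ] [68.8 34.8] 12.3 0.0165
rim [303 236  47  25  80] [456.7 -38.7] [131.4   7.1] 64.0 0.0169
plate [423 152  11  12  68] [ 687.5 -295.9] [25.8 28.8] 87.4 0.0367
plate [197 185  20  12 107] [605.8 271.3] [25.4 53.6] 19.6 0.0305
plate [190 189  67  59 967] [535.3 223.6] [150.4 142.2] 81.2 0.0309
tall [0.643 0.118 0.045] [0.721 0.193 0.171]
tall [ 0.588 -0.4    0.045] [ 0.641 -0.386  0.132]
tall [0.531 0.341 0.045] [0.603 0.4   0.097]
tall [0.474 0.169 0.046] [0.599 0.287 0.239]
tall [0.328 0.156 0.045] [0.408 0.231 0.11 ]
scene bench z 0.0007
rim [409 224  22  15  96] [393.4 178.3] [62.6 17.7] 47.5 0.0164
rim [267 230 105  60 938] [512.3 -44.9] [197.3 121.2] 64.3 0.0163
rim [135 273  16  16  86] [ 622.9 -389.3] [11.8 50.5] 76.4 0.0161
rim [510 282  30  16 141] [585.6 369.2] [57.9 23.3] 55.8 0.0158
rim [452 291  37  11 171] [612.4 258.7] [68.3  6.3] 81.9 0.016
rim [172 302  17  12  80] [ 696.6 -286.5] [12.9 29.3] 41.0 0.0162
rim [403 316  41  23 197] [706.8 154.7] [73.7 32.6] 74.9 0.0159
plate [410 217  24  16 126] [394.1 179.5] [64.5 19.1] 50.0 0.0328
plate [412 241  16  34 329] [515.5 169.4] [ 26.2 122.6] 81.1 0.0323
plate [132 265  18  18 104] [ 624.2 -388.4] [11.5 50.3] 75.7 0.0335
plate [452 272  38  24 446] [581.3 261.6] [72.2 67.8] 81.7 0.0317
plate [511 273  32  20 171] [586.  367.5] [61.7 25.7] 52.4 0.0339
plate [170 293  17  15 121] [ 695.2 -287.2] [16.2 29.4] 47.3 0.0346
plate [404 308  43  25 243] [705.3 155.6] [75.5 34.8] 76.3 0.0333
tall [0.334 0.123 0.045] [0.725 0.301 0.235]
tall [ 0.591 -0.4    0.045] [ 0.649 -0.382  0.137]
tall [0.533 0.345 0.045] [0.606 0.4   0.092]
```

View pics/o.png

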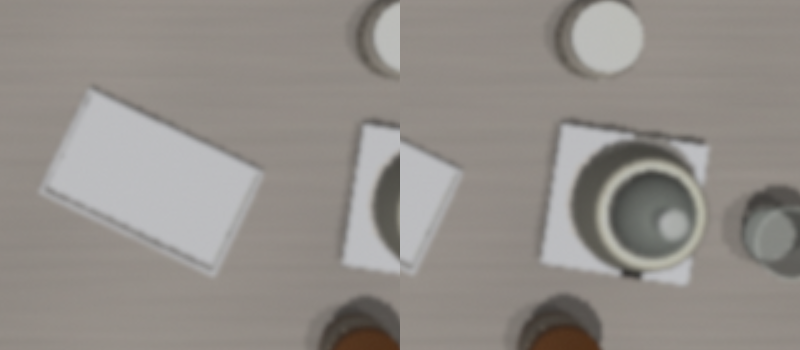

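Bench heights (0 mm), the rim (~17–18 mm), the plate (31–32 mm) and the plate size (150×142) all agree with the given sizes.

| Item | Position (mm) | Yaw |
|---|---|---|
| Stand | (535, 224) | 81.2° |
| Tray | (511, −47) | 64° |

In the stand frame the tray is 196 mm in front of the mouth, 17 mm to the −y side, and needs about +17° of turn. One sideways push on its far long side, near the leading end, corrects both. First I turn and travel high with the fingers shut.

```bash
python3 -m crank '[{"jaw":0,"az":-10.5},{"jaw":0,"az":-10.5},{"jaw":0,"az":-10.5},{"jaw":0,"az":-10.5},{"jaw":0,"az":-10.5},{"jaw":0,"az":-10.3},{"jaw":0,"x":42,"y":19},{"jaw":0,"x":42,"y":19},{"jaw":0,"x":42,"y":19},{"jaw":0,"x":42,"y":19},{"jaw":0,"x":42,"y":19},{"jaw":0,"x":42,"y":19}]' 40
python3 -m crank '[{"jaw":0,"x":42,"y":19},{"jaw":0,"x":42,"y":19},{"jaw":0,"x":42,"y":19},{"jaw":0,"x":42,"y":19},{"jaw":0,"x":42,"y":19},{"jaw":0,"x":42,"y":19},{"jaw":0,"x":42,"y":19},{"jaw":0},{"jaw":0}]'
```

```text
schema error: expected keys jaw, x, y, z, ax, ay, az
schema error: expected keys jaw, x, y, z, ax, ay, az
```

```bash
python3 -m crank '[{"jaw":0,"x":0,"y":0,"z":0,"ax":0,"ay":0,"az":-10.5},{"jaw":0,"x":0,"y":0,"z":0,"ax":0,"ay":0,"az":-10.5},{"jaw":0,"x":0,"y":0,"z":0,"ax":0,"ay":0,"az":-10.5},{"jaw":0,"x":0,"y":0,"z":0,"ax":0,"ay":0,"az":-10.5},{"jaw":0,"x":0,"y":0,"z":0,"ax":0,"ay":0,"az":-10.5},{"jaw":0,"x":0,"y":0,"z":0,"ax":0,"ay":0,"az":-10.3},{"jaw":0,"x":42,"y":19,"z":0,"ax":0,"ay":0,"az":0},{"jaw":0,"x":42,"y":19,"z":0,"ax":0,"ay":0,"az":0},{"jaw":0,"x":42,"y":19,"z":0,"ax":0,"ay":0,"az":0},{"jaw":0,"x":42,"y":19,"z":0,"ax":0,"ay":0,"az":0},{"jaw":0,"x":42,"y":19,"z":0,"ax":0,"ay":0,"az":0},{"jaw":0,"x":42,"y":19,"z":0,"ax":0,"ay":0,"az":0}]' 40
python3 -m crank '[{"jaw":0,"x":42,"y":19,"z":0,"ax":0,"ay":0,"az":0},{"jaw":0,"x":42,"y":19,"z":0,"ax":0,"ay":0,"az":0},{"jaw":0,"x":42,"y":19,"z":0,"ax":0,"ay":0,"az":0},{"jaw":0,"x":42,"y":19,"z":0,"ax":0,"ay":0,"az":0},{"jaw":0,"x":42,"y":19,"z":0,"ax":0,"ay":0,"az":0},{"jaw":0,"x":42,"y":19,"z":0,"ax":0,"ay":0,"az":0},{"jaw":0,"x":0,"y":0,"z":0,"ax":0,"ay":0,"az":0}]'
```

```text
t: 1.6
eef_pos: [0.3646, -0.4075, 0.231]
tool_rot: [-0.0, 0.759, 0.651, -0.0]
contact_force: [1.1, -0.5, -0.8]
gripper_width: 0.0
t: 2.48
eef_pos: [0.5172, -0.1731, 0.2312]
tool_rot: [-0.0, 0.757, 0.653, 0.001]
contact_force: [0.4, -0.4, 0.4]
gripper_width: -0.0
```

```bash
python3 -m crank '[{"jaw":0,"x":42,"y":20,"z":0,"ax":0,"ay":0,"az":0},{"jaw":0,"x":42,"y":20,"z":0,"ax":0,"ay":0,"az":0},{"jaw":0,"x":42,"y":20,"z":0,"ax":0,"ay":0,"az":0},{"jaw":0,"x":42,"y":21,"z":0,"ax":0,"ay":0,"az":0},{"jaw":0,"x":0,"y":0,"z":40,"ax":0,"ay":0,"az":0},{"jaw":0,"x":0,"y":0,"z":40,"ax":0,"ay":0,"az":0},{"jaw":0,"x":0,"y":0,"z":0,"ax":0,"ay":0,"az":0},{"jaw":0,"x":0,"y":0,"z":0,"ax":0,"ay":0,"az":0}]'
python3 - <<'E'
from h import *
p,d,c=cap('wrist');cv2.imwrite('pics/w1.png',p[...,::-1])
print({k:np.round(v,3).tolist() for k,v in c.items()},np.median(d))
E
```

```text
t: 3.48
eef_pos: [0.6219, -0.0245, 0.1526]
tool_rot: [0.0, 0.76, 0.65, 0.0]
contact_force: [0.5, 0.0, -0.5]
gripper_width: -0.0
{'fx': 402.76, 'fy': 402.76, 'cx': 319.451, 'cy': 243.198, 'k1': -0.055, 'R': [[0.988, -0.154, 0.002], [-0.148, -0.95, 0.275], [-0.041, -0.272, -0.961]], 't': [-0.618, 0.055, 0.322]} 0.28455925
```

View pics/w1.png

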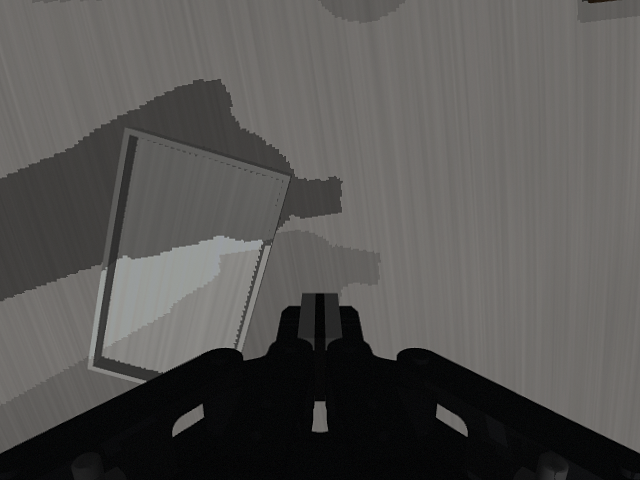

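The wrist view shows the tray's rim corners at about (127,128), (291,176) and (89,367), with the shut fingertips at (320,300) and free bench under them. I check those corners against the top-camera estimate, then descend.

```bash
cat >> h.py <<'E'
def onplane(c,uv,z):
    uv=np.asarray(uv,float); o=-np.asarray(c['R']).T@np.asarray(c['t'])
    r=world(c,uv[:,0],uv[:,1],np.ones(len(uv)))-o
    return o+r*((z-o[2])/r[:,2])[:,None]
E
python3 - <<'E'
from h import *
c=eyes.calibration('wrist')
q=onplane(c,[(127,128),(291,176),(89,367)],.018);print(q.round(4))
print(np.linalg.norm(q[0]-q[1]),np.linalg.norm(q[0]-q[2]),np.degrees(np.arctan2(*(q[0]-q[2])[[1,0]])),(q[1]+q[2])/2)
E
python3 -m crank '[{"jaw":0,"x":0,"y":0,"z":40,"ax":0,"ay":0,"az":0},{"jaw":0,"x":0,"y":0,"z":40,"ax":0,"ay":0,"az":0},{"jaw":0,"x":0,"y":0,"z":40,"ax":0,"ay":0,"az":0},{"jaw":0,"x":0,"y":0,"z":23,"ax":0,"ay":0,"az":0},{"jaw":0,"x":0,"y":0,"z":0,"ax":0,"ay":0,"az":0},{"jaw":0,"x":0,"y":0,"z":0,"ax":0,"ay":0,"az":0}]'
```

```text
[[ 0.5048  0.0661  0.018 ]
 [ 0.6086  0.0167  0.018 ]
 [ 0.4207 -0.1077  0.018 ]]
0.11502108028526967 0.19310960826214998 64.20159525369742 [ 0.51466845 -0.04552312  0.018     ]
t: 4.28
eef_pos: [0.6229, -0.0239, 0.0104]
tool_rot: [0.001, 0.759, 0.651, 0.001]
contact_force: [0.2, -0.2, -0.2]
gripper_width: 0.0
```

```bash
python3 -m crank '[{"jaw":0,"x":0,"y":-4,"z":0,"ax":0,"ay":0,"az":0},{"jaw":0,"x":0,"y":-4,"z":0,"ax":0,"ay":0,"az":0},{"jaw":0,"x":0,"y":-4,"z":0,"ax":0,"ay":0,"az":0},{"jaw":0,"x":0,"y":-4,"z":0,"ax":0,"ay":0,"az":0},{"jaw":0,"x":0,"y":-4,"z":0,"ax":0,"ay":0,"az":0},{"jaw":0,"x":0,"y":-4,"z":0,"ax":0,"ay":0,"az":0},{"jaw":0,"x":0,"y":-4,"z":0,"ax":0,"ay":0,"az":0},{"jaw":0,"x":0,"y":-4,"z":0,"ax":0,"ay":0,"az":0},{"jaw":0,"x":0,"y":-4,"z":0,"ax":0,"ay":0,"az":0},{"jaw":0,"x":0,"y":-3,"z":0,"ax":0,"ay":0,"az":0}]'
cat > look.py <<'E'
from h import *
import sys
p,d,c=cap('wrist');np.savez('w.npz',p=p,d=d,**c);cv2.imwrite('pics/%s.png'%sys.argv[1],p[...,::-1])
E
cat > topfit.py <<'E'
from m import *
# fit tray rectangle and stand plate in the top camera by max edge contrast around their outlines
from scipy.optimize import minimize
S=np.array([[1,1],[1,-1],[-1,-1],[-1,1]])
p,d,c=cap('top');g=cv2.cvtColor(p,cv2.COLOR_RGB2GRAY).astype(np.float32)
def cost(a,L,W,z,skip):
    t=np.linspace(-.95,.95,60);e=.004;tot=0
    def line(l,w):
        P=np.concatenate([np.c_[t*L/2,0*t+w],np.c_[t*L/2,0*t-w],np.c_[0*t+l,t*W/2],np.c_[0*t-l,t*W/2]])
        C,s_=np.cos(a[2]),np.sin(a[2]);X=np.c_[a[0]+C*P[:,0]-s_*P[:,1],a[1]+s_*P[:,0]+C*P[:,1],0*P[:,0]+z]
        u=proj(c,X).astype(np.float32);return cv2.remap(g,u[:,0:1],u[:,1:2],cv2.INTER_LINEAR)[:,0]
    return -np.mean(np.clip(abs(line(L/2-e,W/2-e)-line(L/2+e,W/2+e)),0,60))
def fit(a0,L,W,z):
    best=None
    for dx in(-.006,0,.006):
        for dy in(-.006,0,.006):
            r=minimize(cost,np.add(a0,[dx,dy,0]),(L,W,z,0),method='Nelder-Mead',options=dict(initial_simplex=np.add(a0,[dx,dy,0])+np.array([[0,0,0],[.004,0,0],[0,.004,0],[0,0,.05]])))
            if best is None or r.fun<best.fun:best=r
    return best
def rel(tr,st):
    C,s=np.cos(st[2]),np.sin(st[2]);dx,dy=tr[0]-st[0],tr[1]-st[1]
    return dict(gap_mm=(65-97.5-(C*dx+s*dy)*1000).round(1),lat_mm=((-s*dx+C*dy)*1000).round(1),yaw=np.degrees(tr[2]-st[2]).round(1))
E
python3 - <<'E'
from topfit import *
s=fit([.535,.224,np.radians(81.2)],.150,.142,.032);print(s.x,np.degrees(s.x[2]),s.fun)
bb=None
for y0 in(64,72,80):
    r=fit([.5,-.045,np.radians(y0)],.195,.116,.018)
    if bb is None or r.fun<bb.fun:bb=r
print(bb.x,np.degrees(bb.x[2]),bb.fun,rel(bb.x,s.x))
A=ortho(p,c,.018,.33,.68,-.2,.35);cv2.imwrite('pics/o2.png',A[...,::-1])
E
python3 look.py w2
```

```text
t: 5.52
eef_pos: [0.5827, -0.0178, 0.0085]
tool_rot: [0.0, 0.759, 0.651, 0.0]
contact_force: [2.5, 1.1, 1.2]
gripper_width: 0.001
[0.53444044 0.22375063 1.4163386 ] 81.15022391686773 -48.29086685180664
[ 0.49304429 -0.05007768  1.18840033] 68.09032336617186 -17.350080490112305 {'gap_mm': np.float64(244.4), 'lat_mm': np.float64(-1.2), 'yaw': np.float64(-13.1)}
```

View pics/o2.png

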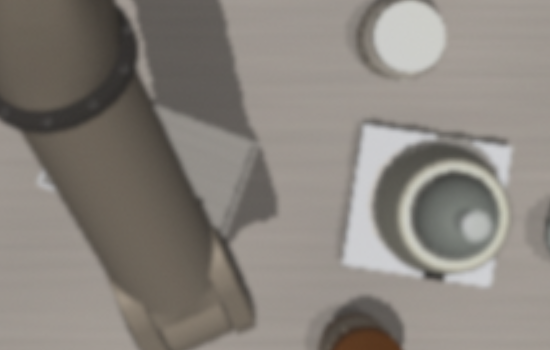

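The arm hides the tray in the top view, though the stand refit there is clean. I fit the tray rim from wrist and scene depth points instead.

```bash
cat > rim.py <<'E'
from h import *
from scipy.optimize import least_squares
def pts(n,a0):
    p,d,c=cap(n);v,u=np.mgrid[0:480,0:640];W=world(c,u,v,d)
    q=W[(d>0)&(W[...,2]>.011)&(W[...,2]<.023)][:,:2]
    q=q[abs(q-np.array(a0[:2])).max(1)<.16]; return q
def res(a,q):
    C,s=np.cos(a[2]),np.sin(a[2]);e=q-a[:2];l=np.abs(np.c_[C*e[:,0]+s*e[:,1],-s*e[:,0]+C*e[:,1]])
    h=np.array([.0955,.056]);k=l-h
    return np.where((k<0).all(1),k.max(1),np.hypot(*np.clip(k,0,None).T))
def fit(q,a0):
    r=least_squares(res,a0,args=(q,),loss='soft_l1',f_scale=.002,x_scale=[.01,.01,.1])
    return r.x,np.median(abs(r.fun)),len(q)
def rel(tr,st):
    C,s=np.cos(st[2]),np.sin(st[2]);dx,dy=tr[0]-st[0],tr[1]-st[1]
    return [round(65-97.5-(C*dx+s*dy)*1000,1),round((-s*dx+C*dy)*1000,1),round(np.degrees(tr[2]-st[2]),2)]
ST=[.5344,.2238,1.4163]
def run(a0,names=('wrist','scene','top')):
    for n in names:
        q=pts(n,a0); x,m,k=fit(q,a0); x,m,k=fit(q[abs(res(x,q))<.008],x); print(n,x.round(4),'yaw',np.degrees(x[2]).round(2),m.round(4),k,'gap,lat,yaw',rel(x,ST))
E
python3 - <<'E'
from rim import *
run([.5,-.045,np.radians(75)],('wrist','scene'))
E
```

```text
wrist [ 0.4953 -0.0491  1.2244] yaw 70.16 0.0012 6797 gap,lat,yaw [np.float64(243.2), np.float64(-3.3), np.float64(-10.99)]
scene [ 0.4951 -0.0481  1.2161] yaw 69.68 0.001 701 gap,lat,yaw [np.float64(242.2), np.float64(-3.0), np.float64(-11.47)]
```

View pics/w2.png

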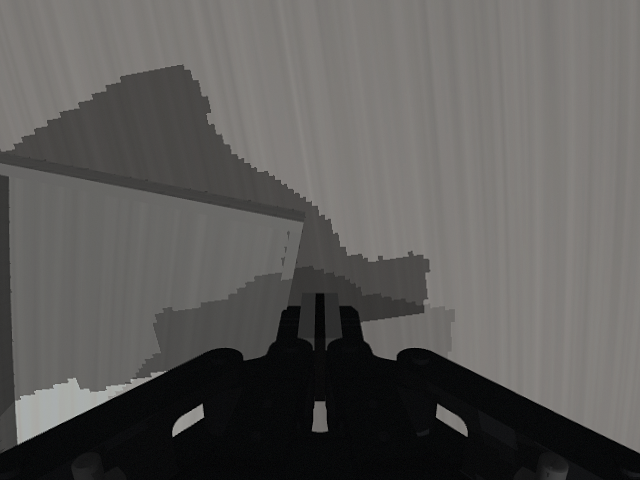

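Wrist and scene now agree: gap 243 mm, lateral −3 mm, yaw −11°. The tray turned less than expected, probably because it bears on its corners. I shift the finger nearer the front corner and push again.

```bash
python3 -m crank '[{"jaw":0,"x":0,"y":5,"z":0,"ax":0,"ay":0,"az":0},{"jaw":0,"x":15,"y":3,"z":0,"ax":0,"ay":0,"az":0},{"jaw":0,"x":0,"y":-4,"z":0,"ax":0,"ay":0,"az":0},{"jaw":0,"x":0,"y":-4,"z":0,"ax":0,"ay":0,"az":0},{"jaw":0,"x":0,"y":-4,"z":0,"ax":0,"ay":0,"az":0},{"jaw":0,"x":0,"y":-4,"z":0,"ax":0,"ay":0,"az":0},{"jaw":0,"x":0,"y":-4,"z":0,"ax":0,"ay":0,"az":0},{"jaw":0,"x":0,"y":-4,"z":0,"ax":0,"ay":0,"az":0},{"jaw":0,"x":0,"y":-4,"z":0,"ax":0,"ay":0,"az":0},{"jaw":0,"x":0,"y":-1,"z":0,"ax":0,"ay":0,"az":0},{"jaw":0,"x":0,"y":0,"z":0,"ax":0,"ay":0,"az":0}]'
python3 - <<'E'
from rim import *
run([.49,-.047,np.radians(75)],('wrist','scene'))
E
```

```text
t: 7.1
eef_pos: [0.5642, 0.0001, 0.0083]
tool_rot: [-0.0, 0.759, 0.651, -0.0]
contact_force: [2.4, 1.2, 2.2]
gripper_width: -0.005
wrist [ 0.4793 -0.0539  1.3384] yaw 76.68 0.001 7897 gap,lat,yaw [np.float64(250.4), np.float64(11.7), np.float64(-4.46)]
scene [ 0.4786 -0.0531  1.3364] yaw 76.57 0.001 680 gap,lat,yaw [np.float64(249.7), np.float64(12.5), np.float64(-4.58)]
```

State: lateral +12, yaw −4.5°. A straight push along that heading removes the lateral offset, so I lift, go behind the trailing end, open the jaws to 70% and align.

```bash
python3 -m crank '[{"jaw":0,"x":0,"y":10,"z":0,"ax":0,"ay":0,"az":0},{"jaw":0,"x":0,"y":0,"z":-40,"ax":0,"ay":0,"az":0},{"jaw":0,"x":0,"y":0,"z":-42,"ax":0,"ay":0,"az":0},{"jaw":70,"x":-38,"y":-20,"z":0,"ax":0,"ay":0,"az":0},{"jaw":70,"x":-38,"y":-19,"z":0,"ax":0,"ay":0,"az":0},{"jaw":70,"x":-38,"y":-19,"z":0,"ax":0,"ay":0,"az":0},{"jaw":70,"x":-38,"y":-19,"z":0,"ax":0,"ay":0,"az":0},{"jaw":70,"x":-38,"y":-19,"z":0,"ax":0,"ay":0,"az":0},{"jaw":70,"x":0,"y":0,"z":0,"ax":0,"ay":0,"az":4.5},{"jaw":70,"x":0,"y":0,"z":0,"ax":0,"ay":0,"az":0}]'
python3 look.py w3
python3 - <<'E'
from rim import *
run([.478,-.053,np.radians(76.6)])
E
```

```text
t: 8.45
eef_pos: [0.4497, -0.1751, 0.0901]
tool_rot: [-0.0, 0.785, 0.62, -0.0]
contact_force: [0.1, -0.1, 0.1]
gripper_width: 0.702
wrist [ 0.4777 -0.0538  1.3383] yaw 76.68 0.0013 6598 gap,lat,yaw [np.float64(250.5), np.float64(13.4), np.float64(-4.47)]
scene [ 0.4787 -0.053   1.3348] yaw 76.48 0.0011 812 gap,lat,yaw [np.float64(249.5), np.float64(12.5), np.float64(-4.67)]
top [ 0.4775 -0.0562  1.3396] yaw 76.75 0.0011 351 gap,lat,yaw [np.float64(252.9), np.float64(13.1), np.float64(-4.39)]
```

View pics/w3.png

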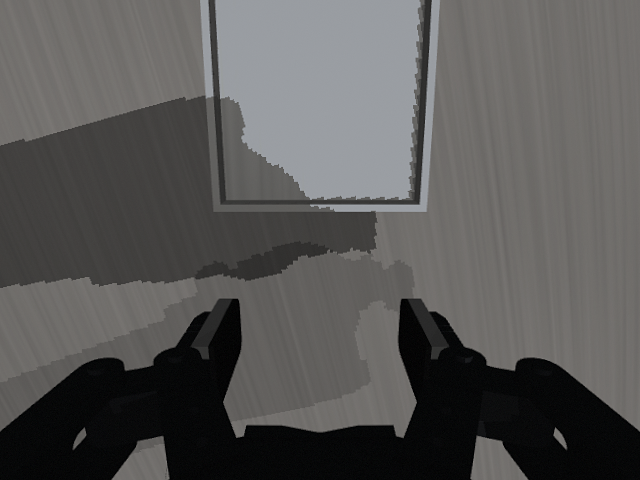

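The wrist view shows the tray's trailing end square ahead: rim from (213,210) to (427,210), with both fingers inside that width. I lower and start the push.

```bash
python3 -m crank '[{"jaw":70,"x":0,"y":0,"z":40,"ax":0,"ay":0,"az":0},{"jaw":70,"x":0,"y":0,"z":34,"ax":0,"ay":0,"az":0},{"jaw":70,"x":0,"y":0,"z":6,"ax":0,"ay":0,"az":0},{"jaw":70,"x":0,"y":0,"z":6,"ax":0,"ay":0,"az":0},{"jaw":70,"x":0,"y":0,"z":0,"ax":0,"ay":0,"az":0},{"jaw":70,"x":4,"y":0,"z":0,"ax":0,"ay":0,"az":0},{"jaw":70,"x":4,"y":0,"z":0,"ax":0,"ay":0,"az":0},{"jaw":70,"x":4,"y":0,"z":0,"ax":0,"ay":0,"az":0},{"jaw":70,"x":4,"y":0,"z":0,"ax":0,"ay":0,"az":0},{"jaw":70,"x":4,"y":0,"z":0,"ax":0,"ay":0,"az":0},{"jaw":70,"x":4,"y":0,"z":0,"ax":0,"ay":0,"az":0}]'
python3 -m crank '[{"jaw":70,"x":5,"y":0.4,"z":0,"ax":0,"ay":0,"az":0},{"jaw":70,"x":5,"y":0.4,"z":0,"ax":0,"ay":0,"az":0},{"jaw":70,"x":5,"y":0.4,"z":0,"ax":0,"ay":0,"az":0},{"jaw":70,"x":5,"y":0.4,"z":0,"ax":0,"ay":0,"az":0},{"jaw":70,"x":5,"y":0.4,"z":0,"ax":0,"ay":0,"az":0},{"jaw":70,"x":5,"y":0.4,"z":0,"ax":0,"ay":0,"az":0},{"jaw":70,"x":5,"y":0.4,"z":0,"ax":0,"ay":0,"az":0},{"jaw":70,"x":5,"y":0.4,"z":0,"ax":0,"ay":0,"az":0},{"jaw":70,"x":5,"y":0.4,"z":0,"ax":0,"ay":0,"az":0},{"jaw":70,"x":0,"y":0,"z":0,"ax":0,"ay":0,"az":0}]'
python3 look.py w4
python3 - <<'E'
from rim import *
run([.484,-.008,np.radians(76.6)])
E
```

```text
t: 10.02
eef_pos: [0.4557, -0.1516, 0.0044]
tool_rot: [0.0, 0.785, 0.62, -0.0]
contact_force: [-0.5, -3.5, 2.5]
gripper_width: 0.701
t: 11.28
eef_pos: [0.4699, -0.1069, 0.0042]
tool_rot: [-0.0, 0.784, 0.621, 0.001]
contact_force: [0.3, 0.3, 0.3]
gripper_width: 0.703
wrist [ 4.9380e-01 -3.0000e-04  1.3396e+00] yaw 76.76 0.0015 18871 gap,lat,yaw [np.float64(195.2), np.float64(5.6), np.float64(-4.39)]
scene [ 4.9480e-01 -2.0000e-04  1.3378e+00] yaw 76.65 0.0012 863 gap,lat,yaw [np.float64(194.9), np.float64(4.7), np.float64(-4.5)]
top [ 0.4936 -0.003   1.34  ] yaw 76.78 0.0011 301 gap,lat,yaw [np.float64(197.9), np.float64(5.4), np.float64(-4.37)]
```

Tracking is as planned: lateral +5, yaw −4.4, with 56 mm left to the mouth. I continue while turning the pusher square.

```bash
python3 -m crank '[{"jaw":70,"x":5,"y":0.4,"z":0,"ax":0,"ay":0,"az":0},{"jaw":70,"x":5,"y":0.4,"z":0,"ax":0,"ay":0,"az":-0.3},{"jaw":70,"x":4,"y":0.4,"z":0,"ax":0,"ay":0,"az":-0.5},{"jaw":70,"x":4,"y":0.5,"z":0,"ax":0,"ay":0,"az":-0.5},{"jaw":70,"x":4,"y":0.5,"z":0,"ax":0,"ay":0,"az":-0.5},{"jaw":70,"x":4,"y":0.6,"z":0,"ax":0,"ay":0,"az":-0.5},{"jaw":70,"x":4,"y":0.6,"z":0,"ax":0,"ay":0,"az":-0.5},{"jaw":70,"x":4,"y":0.7,"z":0,"ax":0,"ay":0,"az":-0.5},{"jaw":70,"x":4,"y":0.7,"z":0,"ax":0,"ay":0,"az":-0.5},{"jaw":70,"x":4,"y":0.8,"z":0,"ax":0,"ay":0,"az":-0.5},{"jaw":70,"x":0,"y":0,"z":0,"ax":0,"ay":0,"az":0}]'
python3 look.py w5
python3 - <<'E'
from rim import *
run([.5,.042,np.radians(80.6)])
E
```

```text
t: 12.85
eef_pos: [0.4839, -0.0674, 0.0044]
tool_rot: [-0.0, 0.76, 0.65, 0.0]
contact_force: [-0.1, 0.6, 0.3]
gripper_width: 0.693
wrist [0.4998 0.0408 1.4157] yaw 81.12 0.0015 18914 gap,lat,yaw [np.float64(153.6), np.float64(6.0), np.float64(-0.03)]
scene [0.5007 0.0408 1.4154] yaw 81.1 0.0012 836 gap,lat,yaw [np.float64(153.5), np.float64(5.2), np.float64(-0.05)]
top [0.4993 0.0358 1.4131] yaw 80.96 0.001 279 gap,lat,yaw [np.float64(158.6), np.float64(5.7), np.float64(-0.19)]
```

View pics/w5.png

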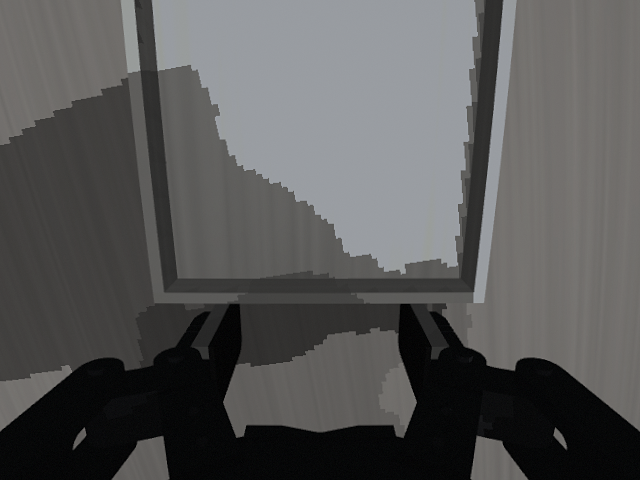

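The tray is square (yaw ≈0) and 15 mm from the mouth, but about 5.5 mm off to +y. The near outer side is at the edge of reach, so I nudge it sideways by pressing the shut fingertips against the inside of its far long wall, at mid-length.

```bash
python3 -m crank '[{"jaw":70,"x":-10,"y":0,"z":0,"ax":0,"ay":0,"az":0},{"jaw":70,"x":0,"y":0,"z":-45,"ax":0,"ay":0,"az":0},{"jaw":0,"x":0,"y":0,"z":-45,"ax":0,"ay":0,"az":0},{"jaw":0,"x":40,"y":7,"z":0,"ax":0,"ay":0,"az":0},{"jaw":0,"x":40,"y":7,"z":0,"ax":0,"ay":0,"az":0},{"jaw":0,"x":38,"y":8,"z":0,"ax":0,"ay":0,"az":0},{"jaw":0,"x":0,"y":0,"z":0,"ax":0,"ay":0,"az":0},{"jaw":0,"x":0,"y":0,"z":40,"ax":0,"ay":0,"az":0},{"jaw":0,"x":0,"y":0,"z":34,"ax":0,"ay":0,"az":0},{"jaw":0,"x":0,"y":0,"z":10,"ax":0,"ay":0,"az":0},{"jaw":0,"x":0,"y":0,"z":0,"ax":0,"ay":0,"az":0}]'
python3 look.py w6
python3 - <<'E'
from rim import *
run([.5,.04,np.radians(81)])
E
```

```text
t: 14.42
eef_pos: [0.522, 0.0342, 0.0102]
tool_rot: [-0.0, 0.761, 0.649, -0.001]
contact_force: [0.1, 0.6, 0.1]
gripper_width: 0.003
wrist [0.5002 0.0397 1.418 ] yaw 81.25 0.0014 18911 gap,lat,yaw [np.float64(154.7), np.float64(5.4), np.float64(0.1)]
scene [0.5009 0.0412 1.4138] yaw 81.0 0.0012 755 gap,lat,yaw [np.float64(153.1), np.float64(5.0), np.float64(-0.14)]
top [0.4995 0.0365 1.4189] yaw 81.3 0.0012 166 gap,lat,yaw [np.float64(157.9), np.float64(5.7), np.float64(0.15)]
```

View pics/w6.png

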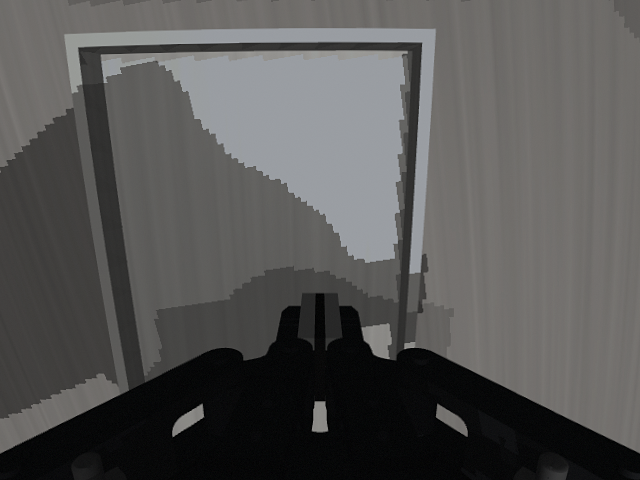

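The fingers are inside the pan, clear of the right wall (inner edge about pixel x=400). I push 20 mm to the right, then measure.

```bash
python3 -m crank '[{"jaw":0,"x":0,"y":4,"z":0,"ax":0,"ay":0,"az":0},{"jaw":0,"x":0,"y":4,"z":0,"ax":0,"ay":0,"az":0},{"jaw":0,"x":0,"y":4,"z":0,"ax":0,"ay":0,"az":0},{"jaw":0,"x":0,"y":3,"z":0,"ax":0,"ay":0,"az":0},{"jaw":0,"x":0,"y":3,"z":0,"ax":0,"ay":0,"az":0},{"jaw":0,"x":0,"y":2,"z":0,"ax":0,"ay":0,"az":0},{"jaw":0,"x":0,"y":0,"z":0,"ax":0,"ay":0,"az":0}]'
python3 - <<'E'
from rim import *
run([.5,.04,np.radians(81)])
E
```

```text
t: 15.5
eef_pos: [0.5419, 0.032, 0.0102]
tool_rot: [-0.0, 0.761, 0.649, -0.0]
contact_force: [0.1, 1.2, -0.8]
gripper_width: 0.0
wrist [0.5007 0.0396 1.419 ] yaw 81.31 0.0012 18852 gap,lat,yaw [np.float64(154.7), np.float64(4.9), np.float64(0.16)]
scene [0.5008 0.0412 1.4131] yaw 80.96 0.0011 756 gap,lat,yaw [np.float64(153.1), np.float64(5.1), np.float64(-0.19)]
top [0.4996 0.036  1.4178] yaw 81.23 0.0012 163 gap,lat,yaw [np.float64(158.4), np.float64(5.5), np.float64(0.08)]
```

```bash
python3 -m crank '[{"jaw":0,"x":0,"y":2,"z":0,"ax":0,"ay":0,"az":0},{"jaw":0,"x":0,"y":2,"z":0,"ax":0,"ay":0,"az":0},{"jaw":0,"x":0,"y":2,"z":0,"ax":0,"ay":0,"az":0},{"jaw":0,"x":0,"y":0,"z":0,"ax":0,"ay":0,"az":0}]'
python3 - <<'E'
from rim import *
run([.5,.04,np.radians(81)])
E
```

```text
t: 16.15
eef_pos: [0.5482, 0.0309, 0.0103]
tool_rot: [0.0, 0.761, 0.649, 0.0]
contact_force: [-1.9, 0.3, 1.0]
gripper_width: -0.002
wrist [0.5069 0.0385 1.42  ] yaw 81.36 0.0012 18795 gap,lat,yaw [np.float64(154.8), np.float64(-1.3), np.float64(0.21)]
scene [0.507  0.0402 1.4156] yaw 81.11 0.0012 780 gap,lat,yaw [np.float64(153.1), np.float64(-1.2), np.float64(-0.04)]
top [0.5058 0.0351 1.4166] yaw 81.17 0.0012 166 gap,lat,yaw [np.float64(158.4), np.float64(-0.8), np.float64(0.02)]
```

Lateral is now −1 mm and yaw ≈0 in all three cameras. I go back behind the trailing end and push straight in, in stages.

```bash
python3 -m crank '[{"jaw":0,"x":0,"y":-12,"z":0,"ax":0,"ay":0,"az":0},{"jaw":0,"x":0,"y":0,"z":-45,"ax":0,"ay":0,"az":0},{"jaw":0,"x":0,"y":0,"z":-45,"ax":0,"ay":0,"az":-0.2},{"jaw":70,"x":-41,"y":-10,"z":0,"ax":0,"ay":0,"az":0},{"jaw":70,"x":-41,"y":-10,"z":0,"ax":0,"ay":0,"az":0},{"jaw":70,"x":-42,"y":-10,"z":0,"ax":0,"ay":0,"az":0},{"jaw":70,"x":0,"y":0,"z":0,"ax":0,"ay":0,"az":0},{"jaw":70,"x":0,"y":0,"z":44,"ax":0,"ay":0,"az":0},{"jaw":70,"x":0,"y":0,"z":40,"ax":0,"ay":0,"az":0},{"jaw":70,"x":0,"y":0,"z":12,"ax":0,"ay":0,"az":0},{"jaw":70,"x":0,"y":0,"z":0,"ax":0,"ay":0,"az":0}]'
python3 -m crank '[{"jaw":70,"x":5,"y":0,"z":0,"ax":0,"ay":0,"az":0},{"jaw":70,"x":5,"y":0,"z":0,"ax":0,"ay":0,"az":0},{"jaw":70,"x":5,"y":0,"z":0,"ax":0,"ay":0,"az":0},{"jaw":70,"x":5,"y":0,"z":0,"ax":0,"ay":0,"az":0},{"jaw":70,"x":5,"y":0,"z":0,"ax":0,"ay":0,"az":0},{"jaw":70,"x":5,"y":0,"z":0,"ax":0,"ay":0,"az":0},{"jaw":70,"x":5,"y":0,"z":0,"ax":0,"ay":0,"az":0},{"jaw":70,"x":0,"y":0,"z":0,"ax":0,"ay":0,"az":0}]'
python3 - <<'E'
from rim import *
run([.51,.06,np.radians(81)])
E
```

```text
t: 17.68
eef_pos: [0.4875, -0.0842, 0.0043]
tool_rot: [-0.0, 0.759, 0.651, -0.0]
contact_force: [0.6, 0.0, 0.6]
gripper_width: 0.698
t: 18.68
eef_pos: [0.4929, -0.0494, 0.0042]
tool_rot: [-0.0, 0.759, 0.651, 0.0]
contact_force: [-0.0, -0.8, -0.1]
gripper_width: 0.7
wrist [0.5085 0.0588 1.4176] yaw 81.22 0.0015 19040 gap,lat,yaw [np.float64(134.6), np.float64(0.2), np.float64(0.07)]
scene [0.5095 0.0586 1.4182] yaw 81.26 0.0011 836 gap,lat,yaw [np.float64(134.5), np.float64(-0.8), np.float64(0.11)]
top [0.5082 0.0539 1.4167] yaw 81.17 0.0011 284 gap,lat,yaw [np.float64(139.4), np.float64(-0.3), np.float64(0.02)]
```

```bash
python3 -m crank '[{"jaw":70,"x":5,"y":0,"z":0,"ax":0,"ay":0,"az":0},{"jaw":70,"x":5,"y":0,"z":0,"ax":0,"ay":0,"az":0},{"jaw":70,"x":5,"y":0,"z":0,"ax":0,"ay":0,"az":0},{"jaw":70,"x":5,"y":0,"z":0,"ax":0,"ay":0,"az":0},{"jaw":70,"x":5,"y":0,"z":0,"ax":0,"ay":0,"az":0},{"jaw":70,"x":5,"y":0,"z":0,"ax":0,"ay":0,"az":0},{"jaw":70,"x":5,"y":0,"z":0,"ax":0,"ay":0,"az":0},{"jaw":70,"x":5,"y":0,"z":0,"ax":0,"ay":0,"az":0},{"jaw":70,"x":5,"y":0,"z":0,"ax":0,"ay":0,"az":0},{"jaw":70,"x":5,"y":0,"z":0,"ax":0,"ay":0,"az":0},{"jaw":70,"x":5,"y":0,"z":0,"ax":0,"ay":0,"az":0}]'
python3 - <<'E'
from rim import *
run([.518,.112,np.radians(81)])
E
```

```text
t: 20.2
eef_pos: [0.5013, 0.0042, 0.0043]
tool_rot: [0.0, 0.759, 0.651, -0.0]
contact_force: [0.6, -0.3, -0.8]
gripper_width: 0.698
wrist [0.5171 0.1123 1.4175] yaw 81.22 0.0015 18985 gap,lat,yaw [np.float64(80.4), np.float64(-0.0), np.float64(0.07)]
scene [0.5182 0.1132 1.4156] yaw 81.11 0.0012 581 gap,lat,yaw [np.float64(79.3), np.float64(-1.0), np.float64(-0.04)]
top [0.5178 0.1139 1.416 ] yaw 81.13 0.0011 137 gap,lat,yaw [np.float64(78.7), np.float64(-0.5), np.float64(-0.02)]
```

```bash
python3 -m crank '[{"jaw":70,"x":5,"y":0,"z":0,"ax":0,"ay":0,"az":0},{"jaw":70,"x":5,"y":0,"z":0,"ax":0,"ay":0,"az":0},{"jaw":70,"x":5,"y":0,"z":0,"ax":0,"ay":0,"az":0},{"jaw":70,"x":5,"y":0,"z":0,"ax":0,"ay":0,"az":0},{"jaw":70,"x":5,"y":0,"z":0,"ax":0,"ay":0,"az":0},{"jaw":70,"x":5,"y":0,"z":0,"ax":0,"ay":0,"az":0},{"jaw":70,"x":5,"y":0,"z":0,"ax":0,"ay":0,"az":0},{"jaw":70,"x":5,"y":0,"z":0,"ax":0,"ay":0,"az":0},{"jaw":70,"x":5,"y":0,"z":0,"ax":0,"ay":0,"az":0},{"jaw":70,"x":5,"y":0,"z":0,"ax":0,"ay":0,"az":0},{"jaw":70,"x":5,"y":0,"z":0,"ax":0,"ay":0,"az":0},{"jaw":70,"x":5,"y":0,"z":0,"ax":0,"ay":0,"az":0}]'
python3 -m crank '[{"jaw":70,"x":4,"y":0,"z":0,"ax":0,"ay":0,"az":0},{"jaw":70,"x":4,"y":0,"z":0,"ax":0,"ay":0,"az":0},{"jaw":70,"x":2,"y":0,"z":0,"ax":0,"ay":0,"az":0},{"jaw":70,"x":0,"y":0,"z":0,"ax":0,"ay":0,"az":0}]'
python3 look.py w7
python3 - <<'E'
from rim import *
run([.528,.18,np.radians(81)])
print(np.round(readout.get_obs()['contact_force'],2))
E
```

```text
t: 21.85
eef_pos: [0.5104, 0.0635, 0.0043]
tool_rot: [0.0, 0.759, 0.651, -0.0]
contact_force: [0.8, -3.9, 2.6]
gripper_width: 0.698
t: 22.35
eef_pos: [0.512, 0.0737, 0.0043]
tool_rot: [-0.0, 0.759, 0.651, 0.0]
contact_force: [-0.3, -1.5, 0.3]
gripper_width: 0.702
wrist [0.5276 0.1818 1.4178] yaw 81.24 0.0014 14851 gap,lat,yaw [np.float64(10.1), np.float64(0.2), np.float64(0.09)]
scene [0.5351 0.1818 1.3207] yaw 75.67 0.0017 439 gap,lat,yaw [np.float64(8.9), np.float64(-7.2), np.float64(-5.48)]
top [0.527  0.1757 1.4271] yaw 81.77 0.0012 42 gap,lat,yaw [np.float64(16.1), np.float64(-0.1), np.float64(0.62)]
[-0.48 -0.65 -0.02]
```

View pics/w7.png

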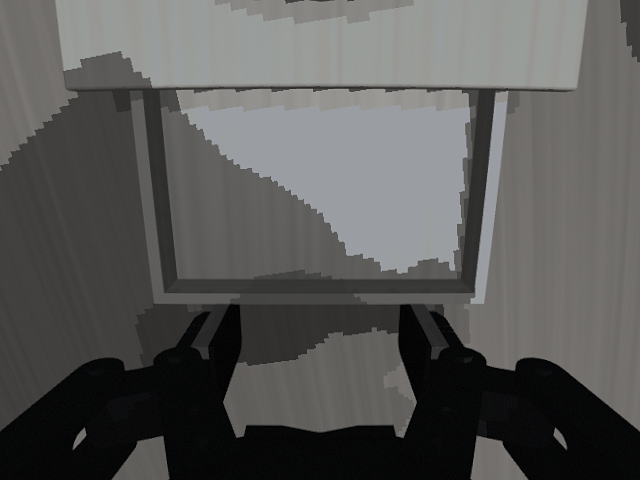

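The tray is inside between the rails, square to the plate edge (y=88 px), with 10–15 mm to go. I continue in small steps and watch the force.

```bash
python3 -m crank '[{"jaw":70,"x":2,"y":0,"z":0,"ax":0,"ay":0,"az":0},{"jaw":70,"x":2,"y":0,"z":0,"ax":0,"ay":0,"az":0},{"jaw":70,"x":2,"y":0,"z":0,"ax":0,"ay":0,"az":0},{"jaw":70,"x":2,"y":0,"z":0,"ax":0,"ay":0,"az":0}]'
python3 -m crank '[{"jaw":70,"x":1.5,"y":0,"z":0,"ax":0,"ay":0,"az":0}]'
python3 -m crank '[{"jaw":70,"x":1,"y":0,"z":0,"ax":0,"ay":0,"az":0}]'
python3 -m crank '[{"jaw":70,"x":1,"y":0,"z":0,"ax":0,"ay":0,"az":0}]'
```

```text
t: 23.05
eef_pos: [0.5132, 0.0811, 0.0043]
tool_rot: [-0.0, 0.759, 0.651, -0.0]
contact_force: [-0.1, -1.8, 0.2]
gripper_width: 0.702
t: 23.18
eef_pos: [0.5134, 0.0827, 0.0043]
tool_rot: [-0.0, 0.759, 0.651, 0.0]
contact_force: [-0.6, -1.9, 1.1]
gripper_width: 0.703
t: 23.3
eef_pos: [0.5135, 0.0836, 0.0043]
tool_rot: [-0.0, 0.759, 0.651, 0.0]
contact_force: [0.8, -2.8, 0.7]
gripper_width: 0.698
t: 23.42
eef_pos: [0.5137, 0.0845, 0.0043]
tool_rot: [-0.0, 0.759, 0.651, -0.0]
contact_force: [-0.1, -1.9, 0.1]
gripper_width: 0.701
```

```bash
for i in 1 ; do python3 -m crank '[{"jaw":70,"x":1,"y":0,"z":0,"ax":0,"ay":0,"az":0}]'; python3 -m crank '[{"jaw":70,"x":1,"y":0,"z":0,"ax":0,"ay":0,"az":0}]';python3 -m crank '[{"jaw":70,"x":1,"y":0,"z":0,"ax":0,"ay":0,"az":0}]'; python3 - <<'E'
from rim import *
run([.528,.193,np.radians(81)],['wrist'])
E
done
```

```text
t: 23.55
eef_pos: [0.5138, 0.0855, 0.0043]
tool_rot: [-0.0, 0.759, 0.651, -0.0]
contact_force: [-0.1, -2.0, -0.8]
gripper_width: 0.698
t: 23.68
eef_pos: [0.514, 0.0865, 0.0043]
tool_rot: [-0.0, 0.759, 0.651, -0.0]
contact_force: [-0.7, -1.8, -1.0]
gripper_width: 0.705
t: 23.8
eef_pos: [0.5141, 0.0875, 0.0043]
tool_rot: [-0.0, 0.759, 0.651, 0.0]
contact_force: [-0.0, -2.0, 0.8]
gripper_width: 0.706
wrist [0.5298 0.1956 1.4171] yaw 81.19 0.0014 12660 gap,lat,yaw [np.float64(-3.9), np.float64(0.2), np.float64(0.05)]
```

```bash
python3 -m crank '[{"jaw":70,"x":1,"y":0,"z":0,"ax":0,"ay":0,"az":0}]'|sed -n '2p;4p'; python3 -m crank '[{"jaw":70,"x":1,"y":0,"z":0,"ax":0,"ay":0,"az":0}]'|sed -n '2p;4p'
```

```text
eef_pos: [0.5143, 0.0884, 0.0043]
contact_force: [-1.2, -2.5, -0.6]
eef_pos: [0.5143, 0.0884, 0.0043]
contact_force: [-1.4, -5.7, 1.8]
```

```bash
python3 -m crank '[{"jaw":70,"x":0.6,"y":0,"z":0,"ax":0,"ay":0,"az":0}]'|sed -n '2p;4p'; python3 -m crank '[{"jaw":70,"x":0,"y":0,"z":0,"ax":0,"ay":0,"az":0}]'|sed -n '2p;4p'
```

```text
eef_pos: [0.5143, 0.0884, 0.0043]
contact_force: [-1.5, -6.7, 2.1]
eef_pos: [0.5143, 0.0883, 0.0042]
contact_force: [-0.5, -6.2, 1.9]
```

The fingers stopped at y=0.0884 and the force rose, so the tray is on the stop. One slightly firmer press seats it, then I retreat and check.

```bash
python3 -m crank '[{"jaw":70,"x":1.5,"y":0,"z":0,"ax":0,"ay":0,"az":0},{"jaw":70,"x":0,"y":0,"z":0,"ax":0,"ay":0,"az":0}]'|sed -n '2p;4p'
python3 -m crank '[{"jaw":70,"x":-4,"y":0,"z":0,"ax":0,"ay":0,"az":0},{"jaw":70,"x":-10,"y":0,"z":0,"ax":0,"ay":0,"az":0},{"jaw":70,"x":-30,"y":0,"z":0,"ax":0,"ay":0,"az":0},{"jaw":70,"x":-20,"y":0,"z":-30,"ax":0,"ay":0,"az":0},{"jaw":70,"x":0,"y":0,"z":-50,"ax":0,"ay":0,"az":0},{"jaw":70,"x":0,"y":0,"z":-50,"ax":0,"ay":0,"az":0},{"jaw":70,"x":-50,"y":0,"z":-50,"ax":0,"ay":0,"az":0},{"jaw":70,"x":-50,"y":0,"z":0,"ax":0,"ay":0,"az":0},{"jaw":70,"x":-50,"y":0,"z":0,"ax":0,"ay":0,"az":0},{"jaw":70,"x":-50,"y":0,"z":0,"ax":0,"ay":0,"az":0},{"jaw":70,"x":0,"y":0,"z":0,"ax":0,"ay":0,"az":0}]'
python3 - <<'E'
from m import *
from rim import *
for n in('top','wrist','scene'):
  try: run([.531,.192,1.416],[n])
  except Exception as e: print(n,e)
p,d,c=cap('top')
# protruding length: plate front edge vs tray trailing edge along the stand axis
C,s=np.cos(1.4163),np.sin(1.4163)
for z,o0 in((.032,-75),(.018,-130)):
    u=np.arange(-160,-60,.5)/1000;prof=0
    for w in np.arange(-.045,.046,.005):
        X=np.c_[.5344+C*u-s*w,.2238+s*u+C*w,0*u+z];q=proj(c,X).astype(np.float32)
        prof=prof+cv2.remap(p,q[:,:1],q[:,1:],cv2.INTER_LINEAR).mean((1,2))/19
    g=np.gradient(prof);k=np.argsort(-abs(g))[:8];print(z,[(u[i].round(4)*1000,g[i].round(1)) for i in sorted(k)])
A=ortho(p,c,.018,.33,.75,0,.4);cv2.imwrite('pics/of.png',cv2.resize(A,None,fx=1.4,fy=1.4)[...,::-1])
E
```

```text
eef_pos: [0.5143, 0.0884, 0.0042]
contact_force: [-2.2, -9.0, 3.6]
t: 25.98
eef_pos: [0.474, -0.1681, 0.1783]
tool_rot: [0.0, 0.762, 0.648, -0.0]
contact_force: [0.1, -0.7, -0.9]
gripper_width: 0.699
top [0.5295 0.1935 1.4254] yaw 81.67 0.0012 143 gap,lat,yaw [np.float64(-1.8), np.float64(0.2), np.float64(0.52)]
wrist [0.531 0.192 1.416] yaw 81.13 nan 0 gap,lat,yaw [np.float64(-0.6), np.float64(-1.5), np.float64(-0.02)]
scene [0.5386 0.1975 1.3189] yaw 75.57 0.0017 395 gap,lat,yaw [np.float64(-7.2), np.float64(-8.2), np.float64(-5.58)]
0.032 [(np.float64(-131.5), np.float64(4.3)), (np.float64(-131.0), np.float64(4.7)), (np.float64(-130.5), np.float64(5.1)), (np.float64(-130.0), np.float64(5.1)), (np.float64(-129.5), np.float64(5.0)), (np.float64(-129.0), np.float64(4.9)), (np.float64(-128.5), np.float64(4.5)), (np.float64(-128.0), np.float64(4.0))]
0.018 [(np.float64(-130.0), np.float64(4.5)), (np.float64(-129.5), np.float64(4.7)), (np.float64(-129.0), np.float64(5.1)), (np.float64(-128.5), np.float64(5.2)), (np.float64(-128.0), np.float64(4.9)), (np.float64(-127.5), np.float64(4.7)), (np.float64(-127.0), np.float64(4.3)), (np.float64(-126.5), np.float64(3.8))]
  return _methods._mean(a, axis=axis, dtype=dtype,
  ret = ret.dtype.type(ret / rcount)
```

View pics/of.png

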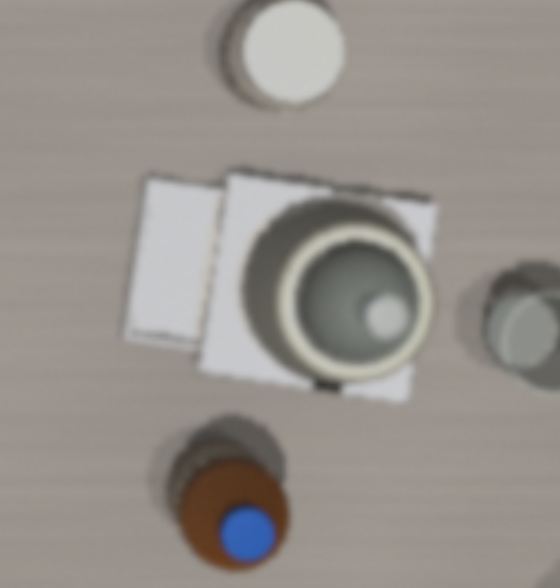

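The tray is centred and square in the stand. Its trailing edge is at −128.5 mm from the stand's origin (−130 expected when home), and the tub, amber bottle and beaker are in place. I hand in.

```bash
python3 -c "
from station import ticket,readout
print(readout.get_obs()['contact_force']);print(ticket.hand_in())"
```

```text
[-0.27877503  0.86910884 -0.23729539]
the job is handed in; nothing more can be done
None
```

The drip tray is in the stand, pushed home against the back stop. I handed the job in at about 26 s with the robot clear.

**What I did:**
- Two pushes on the tray's far long side shifted and turned it.
- A two-finger push on the trailing end squared it up.
- It was then about 5.5 mm off-centre. I fixed that by pressing the shut fingertips against the inside of its far long wall, because the outside of the near wall was at the edge of reach.
- A straight two-finger push sent it in. The fingers stopped at a fixed point while the force rose from about 2 N to 9 N.

**Last checks that passed:**
- The top camera put the trailing edge 128.5 mm in front of the stand's origin, against 130 mm expected when home. That is within measuring error.
- Before I backed off, the wrist camera read 0.2 mm off-centre and 0.05° of yaw. The top camera afterwards read 0.2 mm and 0.5°, the angle from only a few visible rim points.
- The tub, amber bottle and beaker looked undisturbed.

**Checks that failed or disagreed:**
- The scene camera's fit was unusable once the tray was under the plate, because nearby stand edges were picked up. It read −5.6°.
- The wrist camera had no view of the tray after I retreated.
- The cameras differed by 4–5 mm on distance along the insertion, so I relied on contact with the stop to judge that it was home.
- I did not re-measure the white bottle, mortar, spatula and weight at the end. The arm passed above them only at the start, with the fingertips at 230 mm.

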